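# Show a forged hammer head to the inspection camera

### The arm

A 7-joint arm with a two-finger parallel gripper is mounted at the origin on the work surface. World frame = base frame: x ahead of the robot, y to its left, z up, the work surface at z = 0. Lengths are in m, angles in rad, forces in N, time in s.
With the tool pointing down it reaches from about 0.425 to 0.8 m from the base axis. Payload 8.3 kg.
Tool frame: the origin (TCP) lies on the centre line of the jaws, within the pads' length; the fingertips stand 17 mm ahead of it and the grasp point (between the pads) lies 2 mm behind it; z points along the fingers, y is the direction in which the jaws open and shut (so a half turn about z gives the same grasp; the last joint's range is limited). The gripper opens to 85 mm and grips with 20 to 120 N. Pads are 22 mm wide; open, the fingers measure 114 mm over their backs; the gripper's body (76 mm by 85 mm) begins 54 mm behind the grasp point. The pads swing forward as they close: fully open they stand 13 mm farther back than shut.
Start: joints at [-1.411, 0.383, 0.016, 1.37, -0.006, 1.388, -0.046], TCP at [0.138, 0.61, 0.248] pointing down, gripper open.
Joint ranges: [-2.95, 2.95], [-0.25, 2.06], [-1.52, 1.56], [0.18, 2.33], [-1.44, 4.58], [0.02, 2.06], [-3.01, 3.01]. Speed limits (rad/s): [2.39, 2.39, 3.01, 3.01, 3.14, 3.14, 3.14].

### API

Orientations are given as a rotation vector (axis times angle).
In Python, from rig import telemetry, viewer, env gives the robot as it stands. The module is installed in compiled form; this text tells all that it offers.
- The arm moves only by the tool arm_command, never from a script. Its argument "deltas" is a list of rows, each an object with "offset": the shift along the tool's x, y, z in m, a list of three; "spin": the turn about the tool's z in rad; "fingers": the opening, from 0 (shut) to 1 (fully open). A call has 1 to 20 rows; each row is the pose to reach, as a shift and turn from the pose commanded when the call began, along the tool's axes at that moment; what a row does not reach only later rows make up. A row lasts 1/10 s, in which the tool goes at most 50 mm and 8.59 degrees, less where a joint would pass 70% of its speed; a pose out of reach is approached as far as the arm can. A call with a gripper value outside its range is refused whole. The fingers move at their own pace and stop on an object; "squeeze" is the grip in N (left out, the last holds). Time passes only in rows, so rows that repeat a pose let the fingers close. It gives the time, the measured TCP pose, the force and the opening at its end, in the units of the state.
- telemetry.get_state(): the state, without advancing time (a new reading comes with each control period).
- viewer.camera(name): name is "side" or "top"; returns the picture (480x640x3 uint8, red, green, blue); there is no depth.
- viewer.camera_model(name): a dict with "mtx" (3x3 intrinsics, pixels), "k1" (the pictures are not rectified: a ray, as slopes to the right and down, at radius r is drawn at 1 + k1 r^2 times it, then the intrinsics apply), "origin" and "rotation" of the camera in the world. Camera axes: x right, y down, z forward; pixel columns grow to the right and rows downward; lengths in m; the calibration is good to about 2 mm. A picture is of the moment at which its call begins. camera_model takes no time and is no camera call.
- env.hand_in(): hands the job in, once; it reports no verdict.
The state is a dict: "time": time; "joint_pos": joint angles; "qvel": joint speeds; "joint_efforts": joint torques, N m; "tool_pos": TCP position; "orientation": TCP orientation; "contact_force": force on the tool from outside, world axes, zero at the start; "ft_torque": the same for the moment, N m; "finger_gap": opening from 0.0 (shut) to 1.0 (fully open).
Only numpy, scipy, OpenCV 4.12 (cv2) and the standard library are available. Lean on these libraries where they do the work, as an engineer would, in place of code of your own. Each camera call takes 0.05 s, during which the arm holds its last target.

### The job

Pull the jig's sprung keeper out to its stop, then take the cross-peen hammer head out of the jig and show its round striking face to the inspection camera: in the air, right way up and not rolled, the face square to the lens, centred in front of it and 12 cm from the glass. Finish while holding it still there: do not put it down or let go. Do not touch the camera or its stand, and leave everything else on the bench where it is.

Things in the scene. Friction and masses are not known exactly. Their poses are not given: they have to be found in the camera images.
- jig: Fixed jig. Origin on bench under the nested head's eye; x along the head to its striking face, y to the keeper's post. Base plate 160 x 100, top z 12 mm. Head lies on saddles (tops z 42) at x 36..58 and -32..-20, side walls to z 54, y within 22; end stops at x 65 (z 52), -71 (z 64). Cheeks are free between x -20 and 36. Keeper guide block: x 32..62, y 33..67, top z 81. Head leaves straight up.
- keeper (a joint): Keeper slide of the jig, m: 0 = in, its tongue lies over the head's poll and traps it; 0.045 = out at its stop, head free. Starts at 0 to 0.006. Moves along jig +y. A spring (60 N/m) pulls it back, but its drag (5 N) is greater: pulling takes 5 to 8 N and it stays where left. Bar 18 mm wide, 118 long, z 76 to 82 mm over the bench.
- keeper_post (a point): On the axis of the keeper's upright round grip post, 14 mm in diameter, z 82 to 116 mm over the bench, at the bar's outer end; this point is at z 107 mm and moves with the keeper. With the keeper in, it is at x 47, y 85 mm in the jig's frame. Axes as the jig's. A collar 20 mm wide, 3 mm high is round its foot.
- head: Loose steel cross-peen hammer head, no handle, 0.5 to 0.7 kg, in the jig, axes along the jig's. Origin mid-eye (22 x 14 mm opening through z), half-way up, 58 mm over the bench. x points to the striking face, z up. Flat cheeks 30 mm apart (y), 32 high, x -32 to 20; neck 27 mm dia; round poll 32 mm dia, x 34 to 60; wedge-shaped peen to x -65. Balances within 6 mm of the origin.
- head_face (a point): Centre of the head's round flat striking face (32 mm in diameter), at x = 60 mm on the head's x axis. Axes as the head's.
- head_peen (a point): Middle of the edge of the head's wedge-shaped peen, at x = -64 mm on the head's x axis.
- camera_stand: Fixed stand of the inspection camera, far right of the bench: base 120 x 130 x 18 mm, origin on the bench under its middle; post 22 mm in diameter, 378 mm high, 30 mm behind the origin (+x). The small camera with a white ring round its lens is clamped on it, facing the robot. Not to be touched.
- camera_lens (a point): Middle of the camera's front glass (ring 60 mm in diameter). The camera looks along this frame's -x, to the robot and 6 to 29 degrees down; y level, z picture up. Height over the bench 0.22 to 0.315 m; height, heading and tilt vary by start, fixed in a run. Shown properly, the head's axes lie along these axes (head +x along lens +x) with its face at x -0.12 m, y = z = 0 here.
- ball_head: Loose ball-peen hammer head with a ball in place of the wedge, 122 mm long, 32 mm high, lying on the bench; origin in its eye, half-way up. Not the one to show; leave it.
- chisel: Cold chisel, 158 mm long, lying on the bench; origin on the bench near its middle. Leave it.
- punch: Square punch, 133 mm long, 18 mm high, lying on the bench; origin on the bench near its middle. Leave it.
- tin: Closed round metal tin, 68 mm in diameter, 50 mm high; origin under its middle. Leave it.
- brush: Hand brush lying on the bench along its x axis; origin under it. Leave it.
- hammer: Hammer with a handle lying on the bench along its x axis; origin under it. Leave it.
- offcut: Square steel offcut 90 x 25 x 25 mm; origin under its middle. Leave it.
Things that resemble listed ones, but are neither listed nor needed, are in the scene too. What is shaped like the head but pink or purple is not meant.

How it is judged:
On the way, in this order (a step that is already met when the one before it is completed fails the run):
1. the keeper is pulled out to its stop while the head still lies in the jig (value of joint keeper above 0.041 m and height (world z) of head below 0.068 m), for 0.1 s.
2. the head is lifted out of the jig in the fingers (height (world z) of head above 0.09 m and contact force between the fingers and head above 2 N and contact force between head and jig below 0.2 N and contact force between head and camera_stand below 0.2 N), for 0.2 s.
At the end, for the whole second after the job is handed in: The fingers hold the head still in the air, clear of jig and stand; its face is 95-145 mm from the glass, within 20 mm of the lens axis in y and z, square within 0.2 rad, rolled under 0.25 rad, eye up; keeper out over 30 mm; other loose things within 30 mm of their start (contact force between the fingers and head above 2 N and contact force between head and jig below 0.2 N and contact force between head and camera_stand below 0.2 N and height (world z) of head above 0.11 m and x of head_face in the frame of camera_lens between -0.145 and -0.095 m and y of head_face in the frame of camera_lens between -0.02 and 0.02 m and z of head_face in the frame of camera_lens between -0.02 and 0.02 m and x of head_peen in the frame of camera_lens below -0.2 m and angle between the x axis of head and the x axis of camera_lens, either way round below 0.2 rad and angle between the z axis of head and the z axis of camera_lens, either way round below 0.25 rad and angle between head's own z axis and vertical below 0.9 rad and linear speed of head below 0.02 m/s and angular speed of head below 0.15 rad/s and value of joint keeper above 0.03 m and distance of each of ball_head, chisel, punch, tin, brush, hammer, offcut from where it was at the start of the episode below 0.03 m); the arm keeps its last pose, push and grip.
It fails at once if the camera or its stand is touched (over 2 N) (contact force between camera_stand and anything else above 2 N).
It fails at once if another thing on the bench is moved by more than 30 mm (distance of any of ball_head, chisel, punch, tin, brush, hammer, offcut from where it was at the start of the episode above 0.03 m).
It also fails if it takes over 45 s, if anything falls off the work surface, if the arm or the gripper's body presses on something with over 40 N, if the wrist force passes 120 N, or if a joint passes its speed limit or range.

## Working session

There is one attempt and no reset: what is moved stays moved. The work goes in short steps, Python scripts to look and compute and a tool call to move; the robot and the scene stay as the last step left them, time stands still between calls to the robot, and variables do not carry over. Pictures are saved under pics/ and viewed, and the job is handed in when it is done.

Besides the shell and the picture viewer there is one more tool, called after "Call:" as name([rows], argument=value, ...), one row to a line, values as JSON. arm_command: Moves the arm, as the interface text tells. Its arguments: {"type":"object","properties":{"deltas":{"type":"array"},"squeeze":{"type":"number"}},"required":["deltas"]}

```bash
mkdir -p pics
python3 - <<'E'
from rig import telemetry, viewer, env
import cv2,json
for n in("side","top"):
    im=viewer.camera(n); cv2.imwrite(f"pics/{n}0.png",im[:,:,::-1]); print(n,viewer.camera_model(n))
print(telemetry.get_state())
E
```

```text
side {'mtx': array([[489.46739745,   0.        , 319.81169098],
       [  0.        , 489.46739745, 237.19641147],
       [  0.        ,   0.        ,   1.        ]]), 'k1': -0.06725570076919896, 'origin': array([ 0.17362358, -0.73790289,  0.81351139]), 'rotation': array([-2.14968348,  0.52013467, -0.23794   ])}
top {'mtx': array([[443.43750248,   0.        , 312.98782135],
       [  0.        , 443.43750248, 239.21282051],
       [  0.        ,   0.        ,   1.        ]]), 'k1': -0.01706562780561763, 'origin': array([0.42770625, 0.0116109 , 1.22822577]), 'rotation': array([-2.17913432,  2.12712078, -0.1177721 ])}
{'time': 0.1, 'joint_pos': array([-1.41091405,  0.38417863,  0.01640662,  1.37105259, -0.00626445,
        1.38818289, -0.04652222]), 'qvel': array([ 0.00165056, -0.00032832, -0.00092086, -0.0026952 ,  0.00134172,
       -0.0005508 ,  0.00075847]), 'joint_efforts': array([ 3.56625511e-03, -6.29133081e+01,  8.48001167e-01, -3.72757959e+01,
        1.69033965e-02,  1.04086133e-02,  2.23792176e-05]), 'tool_pos': array([0.1379895 , 0.60914728, 0.24736219]), 'orientation': array([-3.49179748e-01, -3.12200102e+00,  2.77521957e-03]), 'contact_force': array([ 0.9021156, -0.0599724,  0.3435481]), 'ft_torque': array([-0.0542406 ,  0.01027855,  0.01611286]), 'finger_gap': 0.9985001855614217}
```

View pics/side0.png

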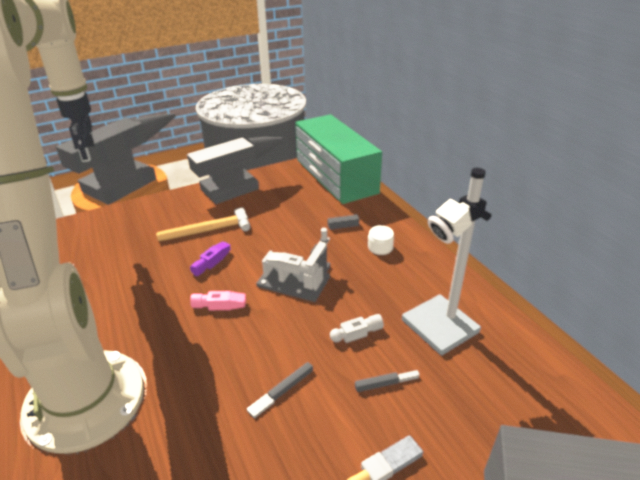

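View pics/top0.png

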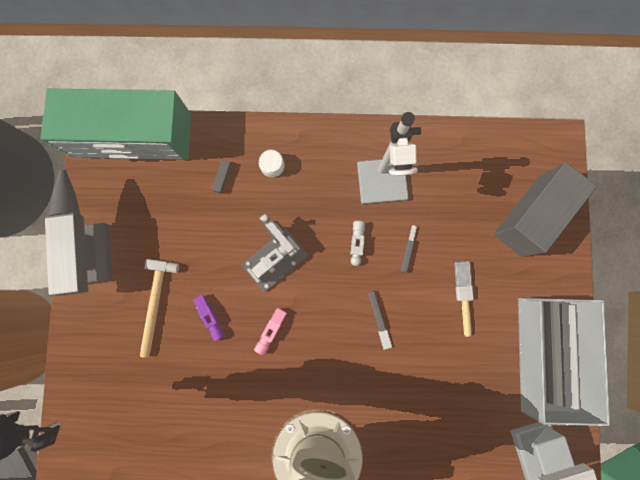

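Run:
```python
import cv2
t=cv2.imread("pics/top0.png"); s=cv2.imread("pics/side0.png")
r=lambda a,k:cv2.resize(a,None,fx=k,fy=k,interpolation=cv2.INTER_CUBIC)
cv2.imwrite("pics/a.png",r(t[200:300,230:330],6))
cv2.imwrite("pics/b.png",r(s[220:305,250:340],6))
cv2.imwrite("pics/c.png",r(t[105:215,345:445],5))
cv2.imwrite("pics/d.png",r(s[160:360,395:500],3))
```

```text
(no output)
```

View pics/a.png

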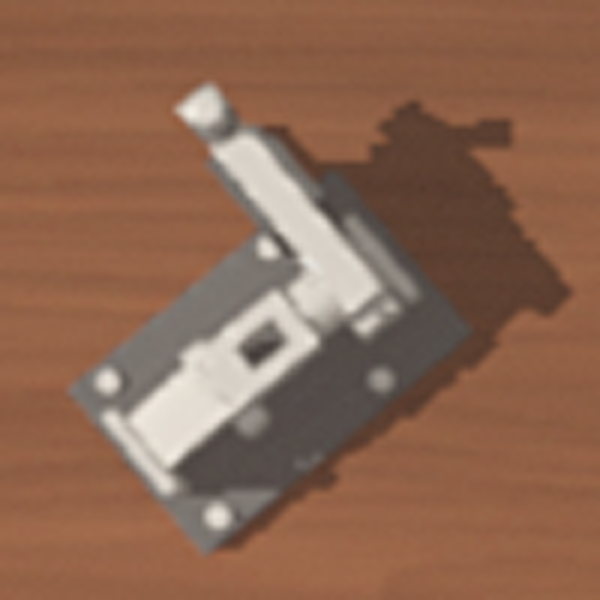

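View pics/b.png

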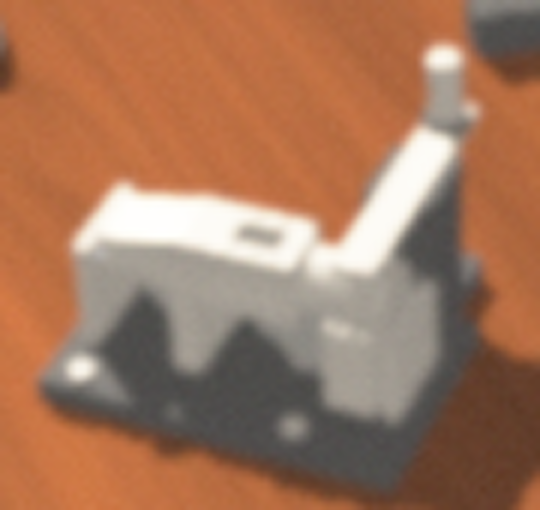

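View pics/c.png

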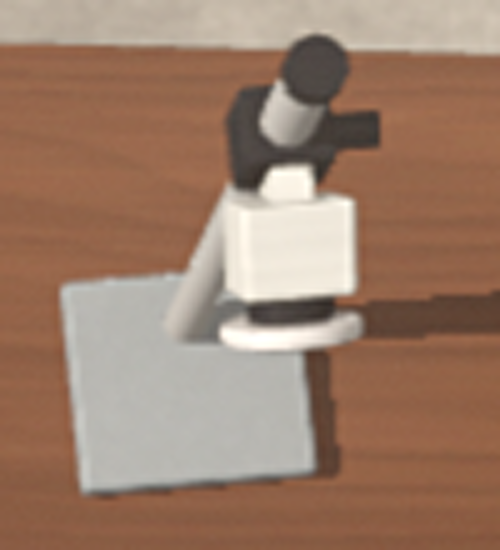

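View pics/d.png

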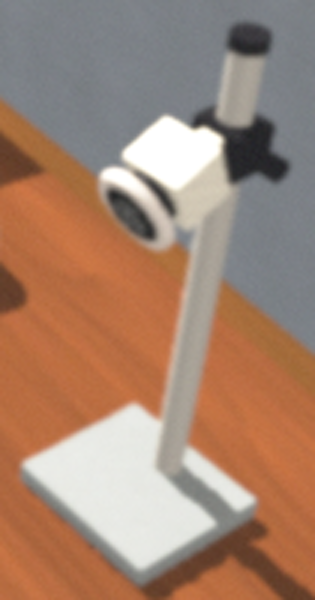

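```bash
cat > h.py <<'E'
import numpy as np,cv2
from scipy.spatial.transform import Rotation as R
from scipy.optimize import least_squares
from rig import telemetry, viewer, env
CM={n:viewer.camera_model(n) for n in("side","top")}
def proj(n,P):
    c=CM[n]; P=np.atleast_2d(P); Rm=R.from_rotvec(c["rotation"]).as_matrix()
    q=(P-c["origin"])@Rm; s=q[:,:2]/q[:,2:]; s=s*(1+c["k1"]*(s**2).sum(1,keepdims=True))
    return s@c["mtx"][:2,:2].T+c["mtx"][:2,2]
def ray(n,uv):
    c=CM[n]; K=c["mtx"]; d=(np.array(uv,float)-K[:2,2])/[K[0,0],K[1,1]]; s=d.copy()
    for _ in range(20): s=d/(1+c["k1"]*(s@s))
    v=R.from_rotvec(c["rotation"]).as_matrix()@[s[0],s[1],1]; return c["origin"],v/np.linalg.norm(v)
def atz(n,uv,z):
    o,v=ray(n,uv); return o+v*(z-o[2])/v[2]
def tri(a,b):
    o1,v1=ray("side",a);o2,v2=ray("top",b)
    A=np.array([v1,-v2]).T; t=np.linalg.lstsq(A,o2-o1,rcond=None)[0]
    p,q=o1+t[0]*v1,o2+t[1]*v2; return (p+q)/2,np.linalg.norm(p-q)
def grab(n,name,box=None,k=1):
    im=viewer.camera(n)[:,:,::-1].copy(); cv2.imwrite(f"pics/{name}_full.png",im)
    if box: 
        x0,y0,x1,y1=box; im=cv2.resize(im[y0:y1,x0:x1],None,fx=k,fy=k,interpolation=cv2.INTER_CUBIC)
    cv2.imwrite(f"pics/{name}.png",im)
E
python3 - <<'E'
from h import *
# self check: TCP projections
p=telemetry.get_state()["tool_pos"]; print(proj("side",p),proj("top",p))
Rm=R.from_rotvec(telemetry.get_state()["orientation"]).as_matrix();print(Rm.round(3))
t=cv2.imread("pics/top0.png"); s=cv2.imread("pics/side0.png")
r=lambda a,k:cv2.resize(a,None,fx=k,fy=k,interpolation=cv2.INTER_CUBIC)
def grid(im,x0,y0,k):
    for i in range(0,im.shape[1],5*k): cv2.putText(im,str(x0+i//k),(i,8),0,.3,(0,0,255),1) if i%(10*k)==0 else 0; cv2.line(im,(i,10),(i,14),(0,0,255),1)
    for i in range(0,im.shape[0],5*k): cv2.putText(im,str(y0+i//k),(0,i+4),0,.3,(0,0,255),1); 
    return im
cv2.imwrite("pics/e.png",grid(r(t[140:185,380:425],12),380,140,12))
cv2.imwrite("pics/f.png",grid(r(s[190:250,420:490],10),420,190,10))
E
```

```text
[[ 88.85209809 150.79741074]] [[ 37.29766948 421.19706569]]
[[-0.975  0.221 -0.   ]
 [ 0.221  0.975 -0.002]
 [-0.    -0.002 -1.   ]]
```

View pics/e.png

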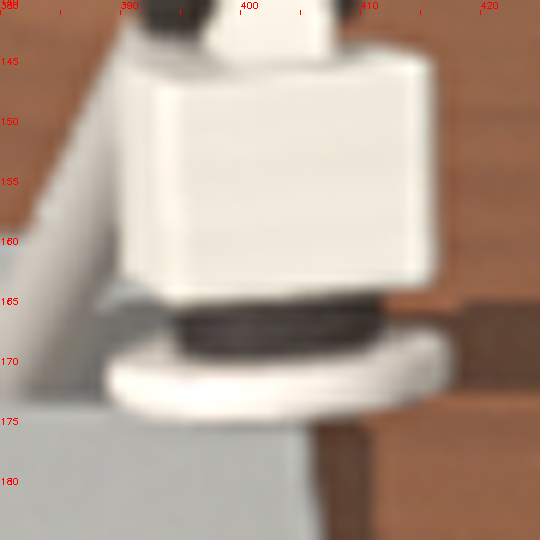

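View pics/f.png

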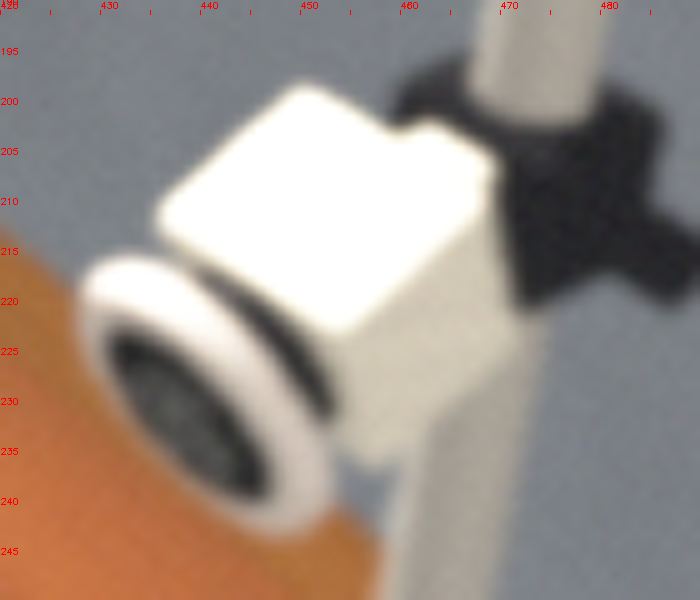

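Run:
```python
from h import *
pr={'FL':((436,211.7),(394.5,164.7)),'FR':((453.5,222.7),(415.7,163.2)),'BL':((450,198.4),(393.7,146.2)),'BR':((466.5,208.5),(415,144.8))}
P={}
for k,(a,b) in pr.items(): P[k],e=tri(a,b); print(k,P[k].round(4),round(e,4))
for a,b in(('FL','BL'),('FR','BR'),('FR','FL'),('BR','BL')):
    d=P[b]-P[a]; print(a,b,np.linalg.norm(d).round(4),'yaw',np.degrees(np.arctan2(d[1],d[0])).round(1),'pitch',np.degrees(np.arctan2(d[2],np.hypot(*d[:2]))).round(1))
# ring fit : two rims circle r=.03 ; silhouettes extremes handled w/ outline points nearest to hull
side=[(427.6,222),(428.5,218.5),(433,215.3),(440,218),(446,225),(451,232),(453,237),(452.5,241),(449,243.4),(443,241.7),(437,236.5),(431,229.5)]
top=[(388.7,171.5),(391,173.6),(397,174.8),(403,174.6),(410,173.8),(416,172.5),(417.8,170),(416.5,167.3),(389.3,169.2)]
def hull(n,p):
    c=p[:3];f=R.from_euler('ZY',[p[3],-p[4]]).as_matrix(); th=np.linspace(0,2*np.pi,73)
    C=np.array([c+f@[x,.03*np.cos(t),.03*np.sin(t)] for x in(0,p[5]) for t in th])
    return cv2.convexHull(proj(n,C).astype(np.float32))
def res(p):
    return [cv2.pointPolygonTest(hull(n,p),q,True) for n,pts in(('side',side),('top',top)) for q in pts]
best=None
for tilt in(.1,.25,.45):
    p0=[*tri((440,229),(403,171.5))[0],0,tilt,.007]
    r=least_squares(res,p0,x_scale=[.01,.01,.01,.1,.1,.005],diff_step=1e-3,bounds=([-1,-1,0,-1,0,.002],[1,1,.5,1,.6,.015]))
    print(r.x.round(4),np.degrees(r.x[3:5]).round(2),'rms',np.sqrt(np.mean(r.fun**2)).round(2),r.fun.round(1))
# base corners & post top
for uv in((358,160.5+1),(405.5,159),(361.5,203),(408.5,199)): print(atz('top',uv,.018).round(4))
print('posttop',tri((478.5,173),(408,118.5)))
```

```text
FL [ 0.7036 -0.1457  0.3084] 0.0
FR [ 0.708  -0.1909  0.3092] 0.0006
BL [ 0.7383 -0.141   0.3251] 0.0007
BR [ 0.7413 -0.1851  0.3268] 0.0018
FL BL 0.0388 yaw 7.9 pitch 25.5
FR BR 0.0381 yaw 9.9 pitch 27.5
FR FL 0.0454 yaw 95.5 pitch -1.0
BR BL 0.0442 yaw 93.9 pitch -2.2
[ 0.6952 -0.1693  0.2815  0.0706  0.4199  0.0088] [ 4.05 24.06] rms 0.32 [ 0.1  0.1 -0.1 -0.7  0.3  0.2  0.3 -0.4 -0.   0.   0.2 -0.  -0.6 -0.1
 -0.5 -0.2  0.2  0.4 -0.5 -0.   0. ]
[ 0.6952 -0.1693  0.2815  0.0706  0.42    0.0088] [ 4.04 24.06] rms 0.32 [ 0.1  0.1 -0.1 -0.7  0.3  0.2  0.3 -0.4 -0.   0.   0.2 -0.  -0.6 -0.1
 -0.5 -0.2  0.2  0.4 -0.5 -0.   0. ]
[ 0.6952 -0.1693  0.2815  0.0704  0.42    0.0088] [ 4.04 24.06] rms 0.32 [ 0.1  0.1 -0.1 -0.7  0.3  0.2  0.3 -0.4 -0.   0.   0.2 -0.  -0.6 -0.1
 -0.5 -0.2  0.2  0.4 -0.5 -0.   0. ]
[ 0.7977 -0.093   0.018 ]
[ 0.8079 -0.2263  0.018 ]
[ 0.6793 -0.1042  0.018 ]
[ 0.6936 -0.2344  0.018 ]
posttop (array([ 0.77852506, -0.16075124,  0.37851349]), np.float64(0.0006489506163579466))
```

Run:
```python
from h import *
t=cv2.imread("pics/top0.png"); s=cv2.imread("pics/side0.png")
r=lambda a,k:cv2.resize(a,None,fx=k,fy=k,interpolation=cv2.INTER_CUBIC)
def grid(im,x0,y0,k):
    for i in range(0,im.shape[1],5*k): cv2.putText(im,str(x0+i//k),(i,8),0,.3,(0,0,255),1) if i%(10*k)==0 else 0; cv2.line(im,(i,10),(i,14),(0,0,255),1)
    for i in range(0,im.shape[0],5*k): cv2.putText(im,str(y0+i//k),(0,i+4),0,.3,(0,0,255),1); 
    return im
cv2.imwrite("pics/g.png",grid(r(t[210:270,250:310],10),250,210,10))
cv2.imwrite("pics/i.png",grid(r(s[225:285,255:335],10),255,225,10))
print(tri((293.5,259.2),(273.8,257)),atz('top',(273.8,257),.074))
for uv in((242.5,264.2),(264.5,292.2),(308.3,254.7),(286,228.5)):print(atz('top',uv,.012).round(4))
```

```text
(array([0.51982871, 0.12860509, 0.0694256 ]), np.float64(0.0012025354093753425)) [0.51890085 0.12834557 0.074     ]
[0.5019 0.2201 0.012 ]
[0.427  0.1566 0.012 ]
[0.5324 0.0398 0.012 ]
[0.6038 0.1036 0.012 ]
```

View pics/g.png

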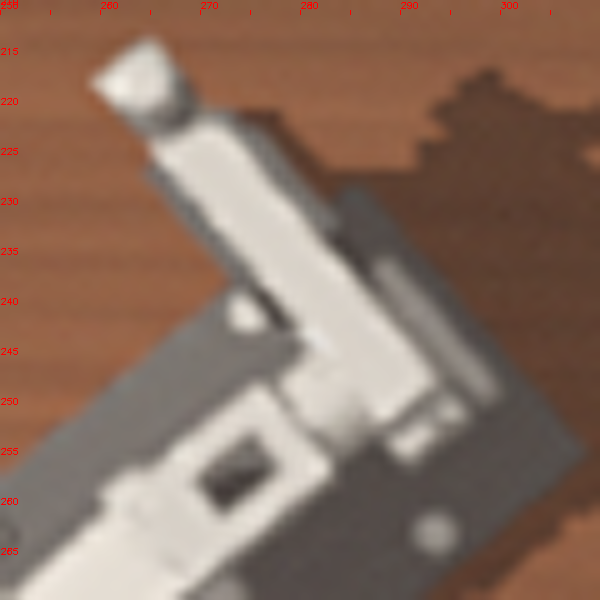

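View pics/i.png

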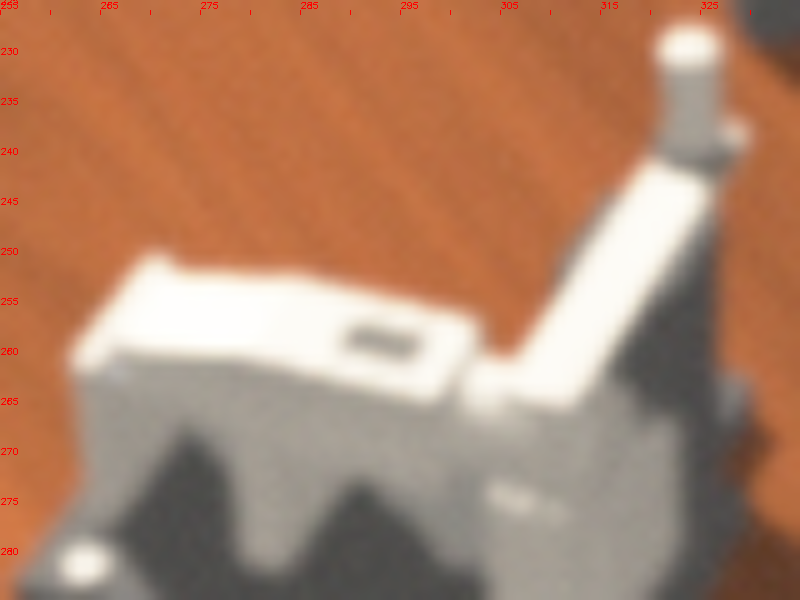

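Run:
```python
from h import *
def W(p,q): 
    c,s=np.cos(p[2]),np.sin(p[2]); return np.array([p[0]+c*q[0]-s*q[1],p[1]+s*q[0]+c*q[1],q[2]])
obs=lambda k,c:[('top',(273.8,257),(0,0,.074),1),('side',(293,259),(0,0,.074),1),('top',(283.2,257),(.02,-.015,.074),1),('top',(275.8,248.5),(.02,.015,.074),1),
('side',(298,265),(.02,-.015,.074),1),('side',(302,257),(.02,.015,.074),1),
('top',(263,217),(.047,.085+k,.116),1),('side',(323,229.8),(.047,.085+k,.116),1),
('top',(242.5,264.2),(-.08+c,.05,.012),1),('top',(264.5,292.2),(-.08+c,-.05,.012),1),('top',(308.3,254.7),(.08+c,-.05,.012),1),('top',(286,228.5),(.08+c,.05,.012),1)]
f=lambda p:np.concatenate([(proj(n,W(p,q))[0]-uv)*w for n,uv,q,w in obs(p[3],p[4])])
r=least_squares(f,[.519,.128,-.84,.003,0],x_scale=[.01,.01,.1,.01,.01],loss='soft_l1')
print(r.x.round(4),np.degrees(r.x[2]).round(2));print(f(r.x).reshape(-1,2).round(1))
st=telemetry.get_state();Rm=R.from_rotvec(st["orientation"]).as_matrix();tp=st["tool_pos"]
post=W(r.x,(.047,.085+r.x[3],.107));print('post',post)
print('jig y axis yaw',np.degrees(r.x[2])+90)
print('offset tool',Rm.T@(post-tp))
```

```text
[ 0.5176  0.128  -0.8417  0.005  -0.0022] -48.22
[[ 0.1  0.5]
 [-0.6 -0.8]
 [ 0.2 -0.1]
 [ 0.3 -0.3]
 [-0.5 -1.4]
 [ 0.4 -0.7]
 [ 0.9  0.4]
 [ 0.6 -2. ]
 [-1.   0.6]
 [ 0.2  0.5]
 [ 1.1  0.1]
 [ 0.1 -1. ]]
post [0.61599563 0.15293316 0.107     ]
jig y axis yaw 41.77690521161997
offset tool [-0.56697418 -0.33908834  0.1410039 ]
```

Call:
arm_command([
  {"offset":[-0.14,-0.085,0],"spin":0.15,"fingers":1},
  {"offset":[-0.28,-0.17,0],"spin":0.3,"fingers":1},
  {"offset":[-0.42,-0.255,0],"spin":0.45,"fingers":1},
  {"offset":[-0.567,-0.339,0.04],"spin":0.618,"fingers":1},
  {"offset":[-0.567,-0.339,0.04],"spin":0.618,"fingers":1},
  {"offset":[-0.567,-0.339,0.04],"spin":0.618,"fingers":1},
  {"offset":[-0.567,-0.339,0.04],"spin":0.618,"fingers":1},
  {"offset":[-0.567,-0.339,0.04],"spin":0.618,"fingers":1},
  {"offset":[-0.567,-0.339,0.04],"spin":0.618,"fingers":1},
  {"offset":[-0.567,-0.339,0.04],"spin":0.618,"fingers":1},
  {"offset":[-0.567,-0.339,0.04],"spin":0.618,"fingers":1},
  {"offset":[-0.567,-0.339,0.04],"spin":0.618,"fingers":1},
  {"offset":[-0.567,-0.339,0.04],"spin":0.618,"fingers":1},
  {"offset":[-0.567,-0.339,0.04],"spin":0.618,"fingers":1},
  {"offset":[-0.567,-0.339,0.04],"spin":0.618,"fingers":1},
  {"offset":[-0.567,-0.339,0.04],"spin":0.618,"fingers":1},
  {"offset":[-0.567,-0.339,0.04],"spin":0.618,"fingers":1},
])

```text
time: 1.8
tool_pos: [0.6152, 0.1559, 0.2082]
orientation: [-1.277, -2.869, -0.001]
contact_force: [-0.4, -0.2, -0.3]
finger_gap: 1.003
```

Run:
```python
from h import *
st=telemetry.get_state();Rm=R.from_rotvec(st["orientation"]).as_matrix();tp=st["tool_pos"]
print(st['time'],tp,Rm.round(3),st['joint_pos'],np.abs(st['qvel']).max());print('yaw y',np.degrees(np.arctan2(Rm[1,1],Rm[0,1])))
grab('top','j',(230,190,330,290),6);grab('side','k',(230,160,350,310),5)
print(Rm.T@(np.array([.616,.153,.107])-tp))
```

```text
1.8 [0.61516593 0.15592472 0.20823275] [[-0.669  0.743 -0.001]
 [ 0.743  0.669  0.001]
 [ 0.001  0.    -1.   ]] [-0.61292721  0.44683525  0.44509994  1.41826016 -0.19449894  1.32025742
  0.57522865] 0.007313639266522705
yaw y 41.998015378199
[-0.00286295 -0.00135619  0.10122887]
```

View pics/j.png

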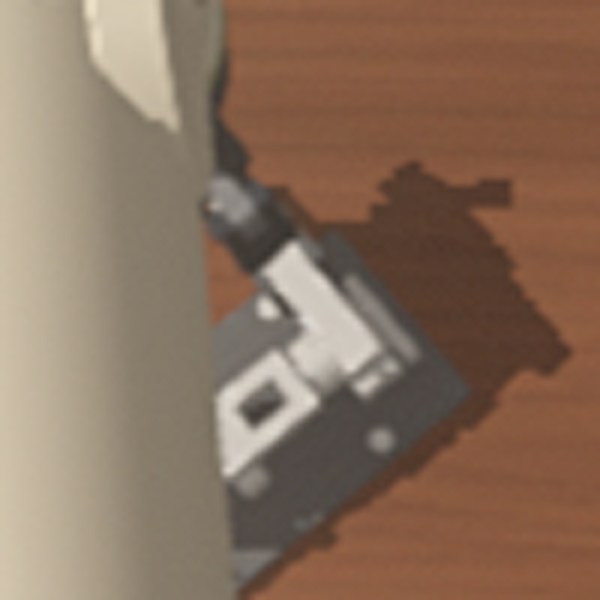

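View pics/k.png

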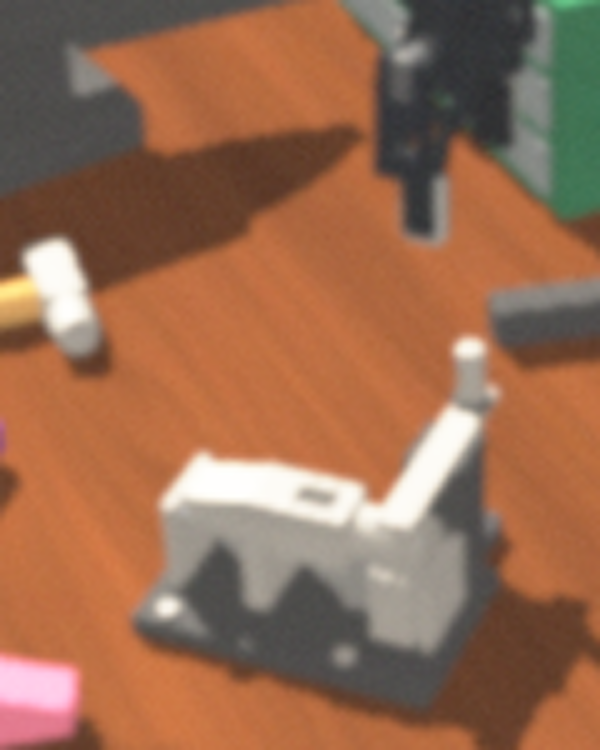

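Call:
arm_command([
  {"offset":[-0.003,-0.001,0.045],"spin":0,"fingers":1},
  {"offset":[-0.003,-0.001,0.08],"spin":0,"fingers":1},
  {"offset":[-0.003,-0.001,0.1],"spin":0,"fingers":1},
  {"offset":[-0.003,-0.001,0.1],"spin":0,"fingers":1},
  {"offset":[-0.003,-0.001,0.1],"spin":0,"fingers":1},
], squeeze=40)

```text
time: 2.4
tool_pos: [0.6173, 0.1516, 0.1091]
orientation: [1.28, 2.869, 0.001]
contact_force: [0.1, 0.9, -0.1]
finger_gap: 1.004
```

Run:
```python
from h import *
grab('top','j2',(230,190,330,290),6);grab('side','k2',(270,190,350,270),8)
```

```text
(no output)
```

View pics/k2.png

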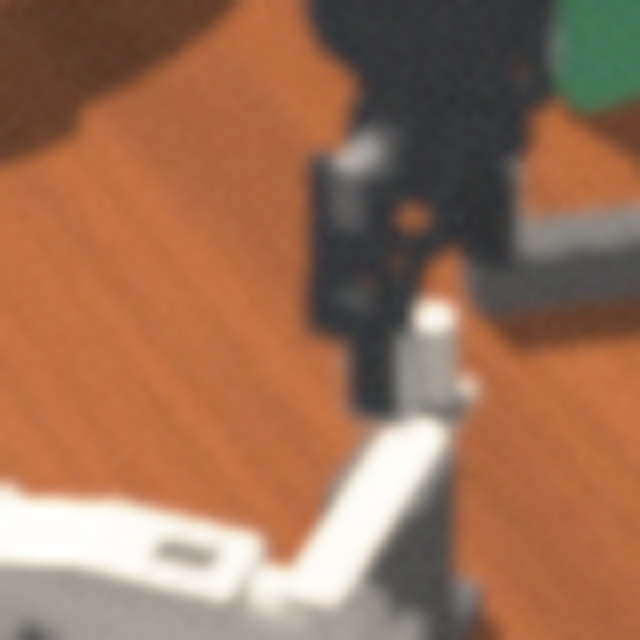

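Run:
```python
from h import *
st=telemetry.get_state();Rm=R.from_rotvec(st["orientation"]).as_matrix();tp=st["tool_pos"]
for q in([0,.05,.004],[0,-.05,.004],[0,0,.004],[0,0,-.009]):
    P=tp+Rm@q; print(q,proj('side',P),(proj('side',P)[0]-[270,190])*8, 'post', )
c=np.array([.6160,.1529,.116]);print((proj('side',c)[0]-[270,190])*8)
```

```text
[0, 0.05, 0.004] [[331.82912552 220.30276535]] [494.63300417 242.42212283] post
[0, -0.05, 0.004] [[317.42763414 242.28054787]] [379.4210731  418.24438295] post
[0, 0, 0.004] [[324.84903023 230.95499717]] [438.79224181 327.63997734] post
[0, 0, -0.009] [[324.7678761  226.68499892]] [438.1430088  293.47999132] post
[429.2376918 302.0861948]
```

View pics/j2.png

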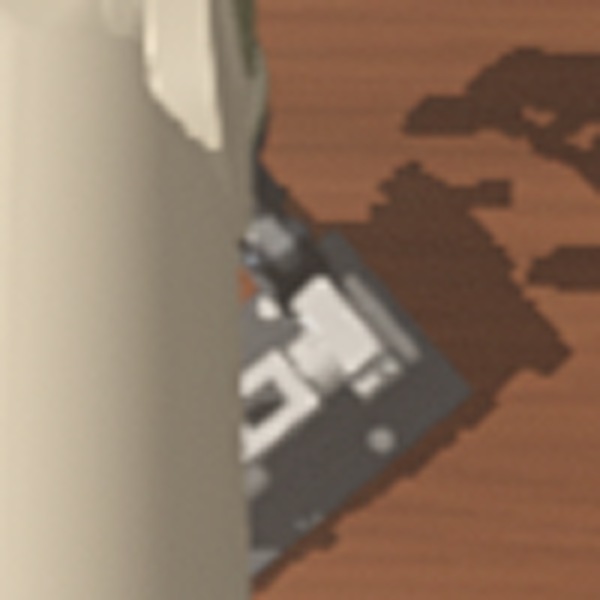

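Call:
arm_command([
  {"offset":[0,0,0],"spin":0,"fingers":0},
  {"offset":[0,0,0],"spin":0,"fingers":0},
  {"offset":[0,0,0],"spin":0,"fingers":0},
  {"offset":[0,0,0],"spin":0,"fingers":0},
  {"offset":[0,0,0],"spin":0,"fingers":0},
  {"offset":[0,0,0],"spin":0,"fingers":0},
  {"offset":[0,0,0],"spin":0,"fingers":0},
  {"offset":[0,0,0],"spin":0,"fingers":0},
])

```text
time: 3.3
tool_pos: [0.6174, 0.1507, 0.1084]
orientation: [-1.282, -2.868, 0.0]
contact_force: [-1.6, -1.2, 3.4]
finger_gap: 0.144
```

Call:
arm_command([
  {"offset":[0,0.01,0],"spin":0,"fingers":0},
  {"offset":[0,0.02,0],"spin":0,"fingers":0},
  {"offset":[0,0.03,0],"spin":0,"fingers":0},
  {"offset":[0,0.037,0],"spin":0,"fingers":0},
  {"offset":[0,0.041,0],"spin":0,"fingers":0},
  {"offset":[0,0.043,0],"spin":0,"fingers":0},
  {"offset":[0,0.043,0],"spin":0,"fingers":0},
])

```text
time: 4.0
tool_pos: [0.649, 0.1787, 0.1084]
orientation: [-1.282, -2.867, 0.003]
contact_force: [-4.7, -2.1, 7.2]
finger_gap: 0.149
```

Call:
arm_command([
  {"offset":[0,0.003,0],"spin":0,"fingers":0},
  {"offset":[0,0.005,0],"spin":0,"fingers":0},
  {"offset":[0,0.005,0],"spin":0,"fingers":0},
])

```text
time: 4.3
tool_pos: [0.6493, 0.1789, 0.1083]
orientation: [-1.283, -2.86, 0.013]
contact_force: [-25.4, -11.0, 19.4]
finger_gap: 0.142
```

Call:
arm_command([
  {"offset":[0,-0.005,0],"spin":0,"fingers":1},
  {"offset":[0,-0.005,0],"spin":0,"fingers":1},
  {"offset":[0,-0.005,0],"spin":0,"fingers":1},
  {"offset":[0,-0.005,0],"spin":0,"fingers":1},
  {"offset":[0,-0.005,0],"spin":0,"fingers":1},
  {"offset":[0,-0.005,0],"spin":0,"fingers":1},
  {"offset":[0,-0.005,-0.03],"spin":0,"fingers":1},
  {"offset":[0,-0.005,-0.065],"spin":0,"fingers":1},
  {"offset":[0.018,-0.05,-0.065],"spin":0,"fingers":1},
  {"offset":[0.035,-0.095,-0.065],"spin":0,"fingers":1},
  {"offset":[0.0495,-0.135,-0.065],"spin":0,"fingers":1},
  {"offset":[0.0495,-0.135,-0.065],"spin":0,"fingers":1},
  {"offset":[0.0495,-0.135,-0.065],"spin":0,"fingers":1},
  {"offset":[0.0495,-0.135,-0.065],"spin":0,"fingers":1},
])

```text
time: 5.7
tool_pos: [0.5206, 0.1303, 0.1739]
orientation: [1.281, 2.867, 0.002]
contact_force: [0.8, 0.7, -0.3]
finger_gap: 1.0
```

Run:
```python
from h import *
st=telemetry.get_state();Rm=R.from_rotvec(st["orientation"]).as_matrix();tp=st["tool_pos"]
print(st['time'],tp,Rm.round(3),st['contact_force'],st['finger_gap']);print(Rm.T@(np.array([.519,.128,.056])-tp))
grab('top','j3',(230,190,330,290),6);grab('side','k3',(240,190,350,300),6)
```

```text
5.7 [0.52059491 0.13030108 0.1739286 ] [[-0.667  0.745  0.002]
 [ 0.745  0.667  0.001]
 [-0.001  0.002 -1.   ]] [ 0.80491901  0.70751303 -0.30054558] 1.0001339032700776
[-0.00056891 -0.00291776  0.11792436]
```

View pics/k3.png

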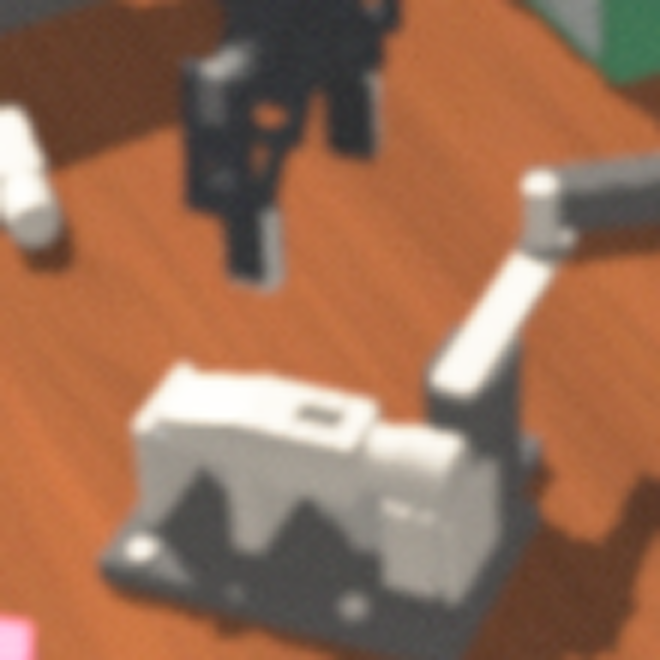

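View pics/j3.png

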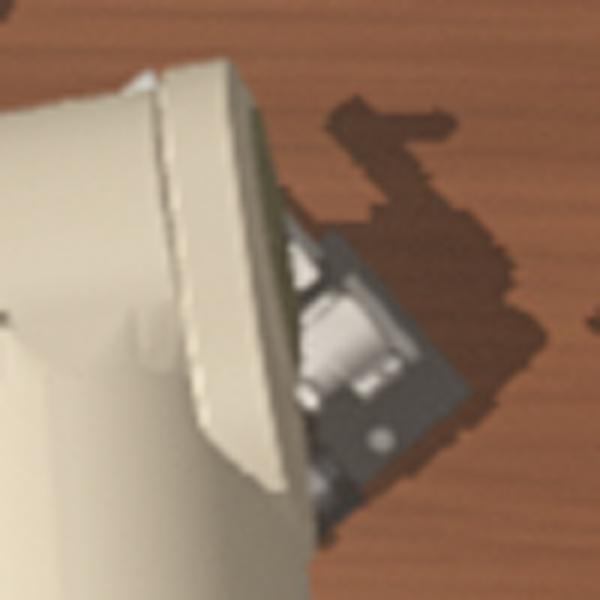

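Call:
arm_command([
  {"offset":[-0.001,-0.003,0.04],"spin":0,"fingers":1},
  {"offset":[-0.001,-0.003,0.08],"spin":0,"fingers":1},
  {"offset":[-0.001,-0.003,0.105],"spin":0,"fingers":1},
  {"offset":[-0.001,-0.003,0.118],"spin":0,"fingers":1},
  {"offset":[-0.001,-0.003,0.118],"spin":0,"fingers":1},
  {"offset":[-0.001,-0.003,0.118],"spin":0,"fingers":1},
], squeeze=50)

```text
time: 6.4
tool_pos: [0.5191, 0.127, 0.0562]
orientation: [1.282, 2.867, 0.001]
contact_force: [0.2, 0.4, 0.0]
finger_gap: 1.0
```

Call:
arm_command([
  {"offset":[0,0,0],"spin":0,"fingers":0.1},
  {"offset":[0,0,0],"spin":0,"fingers":0.1},
  {"offset":[0,0,0],"spin":0,"fingers":0.1},
  {"offset":[0,0,0],"spin":0,"fingers":0.1},
  {"offset":[0,0,0],"spin":0,"fingers":0.1},
  {"offset":[0,0,0],"spin":0,"fingers":0.1},
  {"offset":[0,0,0],"spin":0,"fingers":0.1},
])

```text
time: 7.1
tool_pos: [0.5188, 0.1273, 0.0562]
orientation: [1.282, 2.867, 0.003]
contact_force: [-0.5, 1.0, 6.3]
finger_gap: 0.344
```

Call:
arm_command([
  {"offset":[0,0,-0.01],"spin":0,"fingers":0.1},
  {"offset":[0,0,-0.03],"spin":0,"fingers":0.1},
  {"offset":[0,0,-0.05],"spin":0,"fingers":0.1},
  {"offset":[0,0,-0.07],"spin":0,"fingers":0.1},
  {"offset":[0,0,-0.08],"spin":0,"fingers":0.1},
  {"offset":[0,0,-0.08],"spin":0,"fingers":0.1},
  {"offset":[0,0,-0.08],"spin":0,"fingers":0.1},
  {"offset":[0,0,-0.08],"spin":0,"fingers":0.1},
])

```text
time: 7.9
tool_pos: [0.517, 0.1267, 0.1339]
orientation: [-1.281, -2.866, 0.003]
contact_force: [0.2, -0.1, -4.9]
finger_gap: 0.345
```

Run:
```python
from h import *
st=telemetry.get_state();Rm=R.from_rotvec(st["orientation"]).as_matrix();tp=st["tool_pos"]
print(st['time'],tp,Rm.round(3),st['contact_force'],st['finger_gap'])
grab('side','k4',(240,190,350,300),6)
```

```text
7.9 [0.51704132 0.12667503 0.13389365] [[-0.667  0.745 -0.002]
 [ 0.745  0.667 -0.001]
 [ 0.001 -0.002 -1.   ]] [ 0.23078868 -0.11027578 -4.89590548] 0.3447063629630881
```

View pics/k4.png

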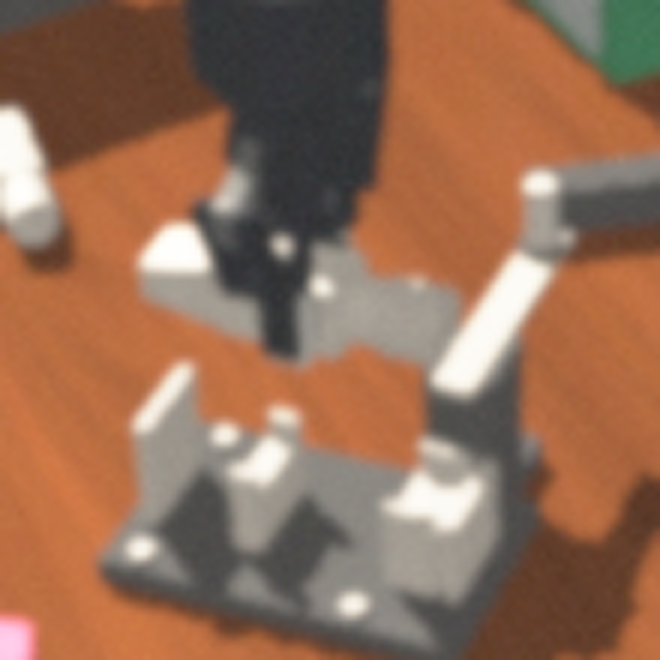

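Call:
arm_command([
  {"offset":[0.007,0.025,0],"spin":0,"fingers":0.1},
  {"offset":[0.014,0.05,0],"spin":0,"fingers":0.1},
  {"offset":[0.014,0.05,0.015],"spin":0,"fingers":0.1},
  {"offset":[0.014,0.05,0.03],"spin":0,"fingers":0.1},
  {"offset":[0.014,0.05,0.034],"spin":0,"fingers":0.1},
  {"offset":[0.014,0.05,0.038],"spin":0,"fingers":0.1},
  {"offset":[0.014,0.05,0.042],"spin":0,"fingers":0.1},
  {"offset":[0.014,0.05,0.046],"spin":0,"fingers":0.1},
  {"offset":[0.014,0.05,0.046],"spin":0,"fingers":0.1},
], squeeze=30)

```text
time: 8.85
tool_pos: [0.5462, 0.1706, 0.0902]
orientation: [1.282, 2.867, 0.002]
contact_force: [-3.5, -0.6, 0.9]
finger_gap: 0.342
```

Run:
```python
from h import *
st=telemetry.get_state();Rm=R.from_rotvec(st["orientation"]).as_matrix();tp=st["tool_pos"]
print(st['time'],tp,Rm.round(3),st['contact_force'],st['ft_torque'],st['finger_gap'])
grab('side','k5',(240,190,350,300),6)
```

```text
8.85 [0.54623493 0.17061969 0.09022281] [[-0.667  0.745  0.001]
 [ 0.745  0.667  0.001]
 [-0.     0.001 -1.   ]] [-3.46215802 -0.60773999  0.90831898] [-0.26718698  0.49424661 -0.13340436] 0.3417499672174285
```

View pics/k5.png

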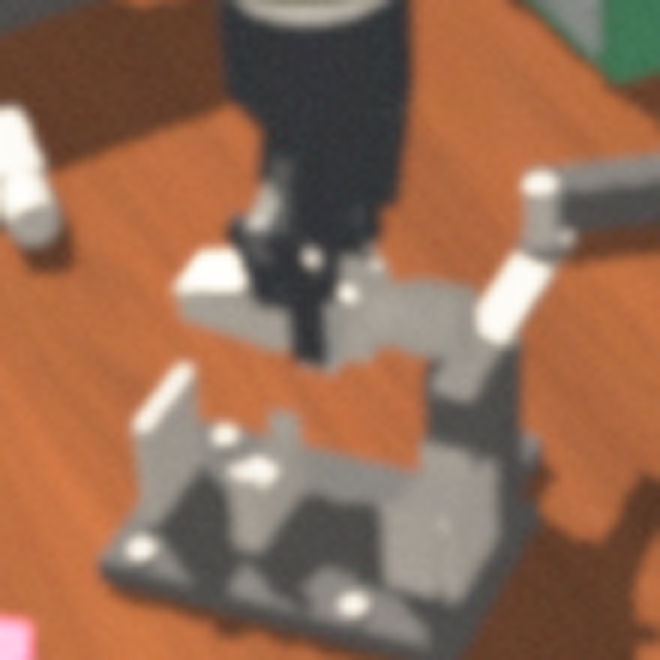

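Call:
arm_command([
  {"offset":[0,0,0.003],"spin":0,"fingers":0.1},
  {"offset":[0,0,0.006],"spin":0,"fingers":0.1},
  {"offset":[0,0,0.009],"spin":0,"fingers":0.1},
  {"offset":[0,0,0.012],"spin":0,"fingers":0.1},
  {"offset":[0,0,0.014],"spin":0,"fingers":0.1},
  {"offset":[0,0,0.014],"spin":0,"fingers":0.1},
])

```text
time: 9.5
tool_pos: [0.5459, 0.1714, 0.0761]
orientation: [-1.281, -2.868, -0.002]
contact_force: [-5.8, 2.3, 4.8]
finger_gap: 0.345
```

Run:
```python
from h import *
st=telemetry.get_state();Rm=R.from_rotvec(st["orientation"]).as_matrix();tp=st["tool_pos"]
print(st['time'],tp,Rm.round(3),st['contact_force'],st['ft_torque'],st['finger_gap'])
grab('side','k6',(240,190,350,300),6)
```

```text
9.5 [0.54593144 0.17144148 0.07609697] [[-0.667  0.745  0.   ]
 [ 0.745  0.667  0.001]
 [ 0.001  0.001 -1.   ]] [-5.81898162  2.28827293  4.78071087] [-0.03642512  0.81392836 -0.11775239] 0.34497930180407194
```

View pics/k6.png

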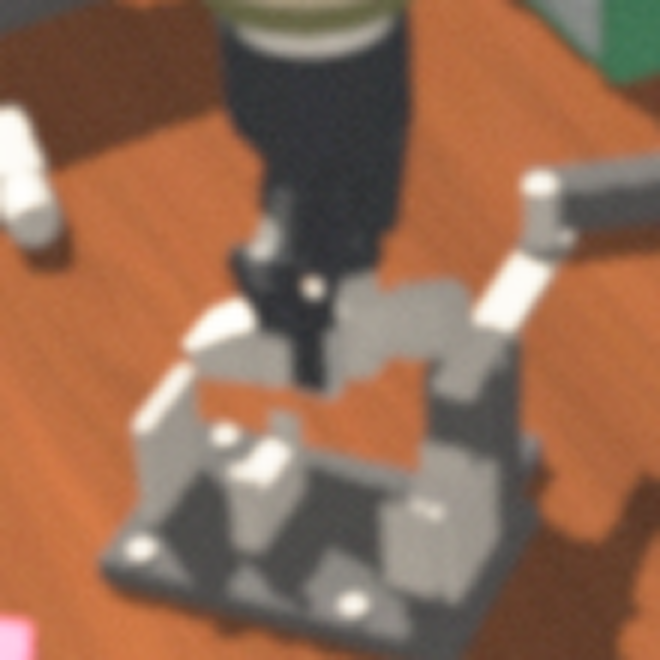

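Call:
arm_command([
  {"offset":[0,0,0],"spin":0,"fingers":0.1},
  {"offset":[0,0,0],"spin":0,"fingers":0.1},
  {"offset":[0,0,-0.02],"spin":0,"fingers":0.1},
  {"offset":[0,0,-0.05],"spin":0,"fingers":0.1},
  {"offset":[0,0,-0.08],"spin":0,"fingers":0.1},
  {"offset":[0,0,-0.1],"spin":0,"fingers":0.1},
  {"offset":[0,0,-0.1],"spin":0,"fingers":0.1},
  {"offset":[0,0,-0.1],"spin":0,"fingers":0.1},
], squeeze=90)

```text
time: 10.35
tool_pos: [0.5457, 0.1703, 0.1743]
orientation: [-1.282, -2.868, 0.001]
contact_force: [-0.5, -0.1, -5.2]
finger_gap: 0.341
```

Run:
```python
from h import *
st=telemetry.get_state();Rm=R.from_rotvec(st["orientation"]).as_matrix();tp=st["tool_pos"]
print(st['time'],tp,Rm.round(3),st['contact_force'],st['ft_torque'],st['finger_gap'])
grab('side','k7',(250,160,340,260),6);grab('top','j7')
# predicted overlay for tilt 15,24,33
s=cv2.imread("pics/k7.png")
def head(T):
    ex=-Rm[:,0];up=-Rm[:,2]; hx=np.cos(T)*ex+np.sin(T)*up; hz=-np.sin(T)*ex+np.cos(T)*up
    o=tp-.002*Rm[:,2]; hy=Rm[:,1]
    return o,hx,hy,hz
for T in(10,15,20,25,30):
    o,hx,hy,hz=head(np.radians(T))
    print(T,[((proj('side',o+a*hx+b*hy+c*hz)[0]-[250,160])*6).round(0).tolist() for a,b,c in((.06,0,0),(-.064,0,0),(.034,0,.016),(.06,0,.016),(.06,-.016,0),(.06,0,-.016),(-.064,-.015,0))])
```

```text
10.35 [0.54573135 0.17033943 0.17427045] [[-0.667  0.745 -0.   ]
 [ 0.745  0.667 -0.   ]
 [ 0.    -0.001 -1.   ]] [-0.51462098 -0.08058537 -5.22630005] [-0.05179864 -0.0174252  -0.00820983] 0.3406885666507747
10 [[400.0, 314.0], [122.0, 302.0], [331.0, 276.0], [392.0, 278.0], [384.0, 335.0], [407.0, 349.0], [106.0, 322.0]]
15 [[397.0, 302.0], [126.0, 314.0], [326.0, 270.0], [386.0, 267.0], [381.0, 324.0], [407.0, 338.0], [109.0, 333.0]]
20 [[393.0, 291.0], [131.0, 326.0], [321.0, 263.0], [378.0, 255.0], [377.0, 312.0], [406.0, 326.0], [114.0, 345.0]]
25 [[387.0, 279.0], [136.0, 337.0], [315.0, 258.0], [370.0, 244.0], [372.0, 301.0], [404.0, 314.0], [120.0, 357.0]]
30 [[381.0, 268.0], [143.0, 349.0], [309.0, 252.0], [361.0, 234.0], [366.0, 289.0], [401.0, 302.0], [127.0, 368.0]]
```

View pics/k7.png

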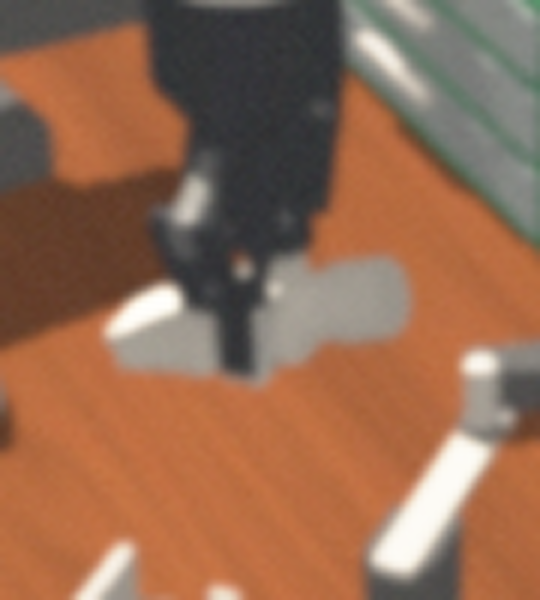

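View pics/j7.png

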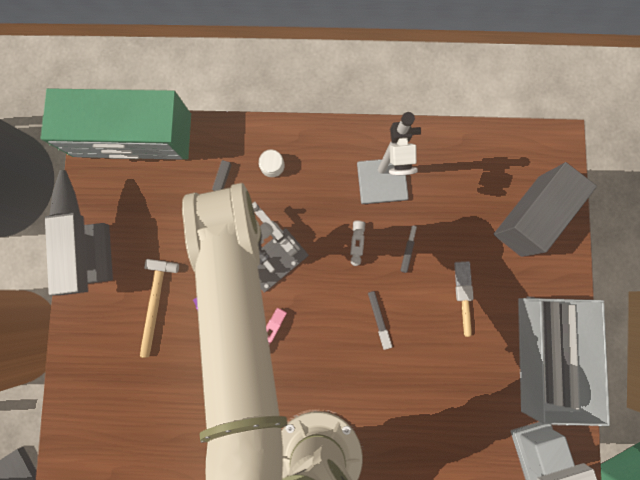

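Call:
arm_command([
  {"offset":[0,0,0.03],"spin":0,"fingers":0.1},
  {"offset":[0,0,0.06],"spin":0,"fingers":0.1},
  {"offset":[0,0,0.085],"spin":0,"fingers":0.1},
  {"offset":[0,0,0.095],"spin":0,"fingers":0.1},
  {"offset":[0,0,0.098],"spin":0,"fingers":0.1},
  {"offset":[0,0,0.1],"spin":0,"fingers":0.1},
  {"offset":[0,0,0.102],"spin":0,"fingers":0.1},
  {"offset":[0,0,0.104],"spin":0,"fingers":0.1},
  {"offset":[0,0,0.106],"spin":0,"fingers":0.1},
  {"offset":[0,0,0.106],"spin":0,"fingers":0.1},
], squeeze=30)

```text
time: 11.45
tool_pos: [0.5475, 0.1726, 0.0718]
orientation: [1.279, 2.867, 0.007]
contact_force: [-3.6, 3.5, 8.5]
finger_gap: 0.341
```

Call:
arm_command([
  {"offset":[0,0,0],"spin":0,"fingers":0.1},
  {"offset":[0,0,0],"spin":0,"fingers":0.1},
  {"offset":[0,0,-0.02],"spin":0,"fingers":0.1},
  {"offset":[0,0,-0.05],"spin":0,"fingers":0.1},
  {"offset":[0,0,-0.08],"spin":0,"fingers":0.1},
  {"offset":[0,0,-0.106],"spin":0,"fingers":0.1},
  {"offset":[0,0,-0.106],"spin":0,"fingers":0.1},
  {"offset":[0,0,-0.106],"spin":0,"fingers":0.1},
], squeeze=90)

```text
time: 12.25
tool_pos: [0.5461, 0.1707, 0.1753]
orientation: [1.282, 2.868, 0.001]
contact_force: [-1.4, -0.2, -6.2]
finger_gap: 0.334
```

```bash
cat > ov.py <<'E'
from h import *
import sys
def overlay(name,cam,T,off,box,k,do=(0,0,0)):
    st=telemetry.get_state();Rm=R.from_rotvec(st["orientation"]).as_matrix();tp=st["tool_pos"]
    s=cv2.imread(f"pics/{name}.png"); T=np.radians(T)
    ex=-Rm[:,0];up=-Rm[:,2]; hx=np.cos(T)*ex+np.sin(T)*up; hz=-np.sin(T)*ex+np.cos(T)*up;hy=Rm[:,1]
    o=tp-.002*Rm[:,2]+do[0]*hx+do[1]*hy+do[2]*hz
    a=np.linspace(0,2*np.pi,40)
    for x in(.034,.06):
        C=np.array([o+x*hx+.016*np.cos(t)*hy+.016*np.sin(t)*hz for t in a]); cv2.polylines(s,[((proj(cam,C)-off)*k).round().astype(int)],True,(0,0,255),1)
    for y in(-.015,.015):
        C=np.array([o+x*hx+y*hy+z*hz for x,z in((.02,.016),(.02,-.016),(-.032,-.016),(-.032,.016))]); cv2.polylines(s,[((proj(cam,C)-off)*k).round().astype(int)],True,(255,0,0),1)
    C=np.array([o-.064*hx+y*hy for y in(-.015,.015)]); cv2.polylines(s,[((proj(cam,C)-off)*k).round().astype(int)],False,(0,255,0),2)
    return s
E
python3 - <<'E'
from ov import *
st=telemetry.get_state();print(st['time'],st['tool_pos'],st['contact_force'],st['finger_gap'])
grab('side','k8',(260,180,340,250),6)
ims=[overlay('k8','side',T,[260,180],None,6) for T in(18,24)]
cv2.imwrite('pics/k8o.png',cv2.resize(np.hstack(ims),None,fx=.83,fy=.83))
E
```

```text
12.25 [0.54607182 0.17069063 0.175303  ] [-1.36821752 -0.22034387 -6.19907789] 0.3338313346272438
```

View pics/k8o.png

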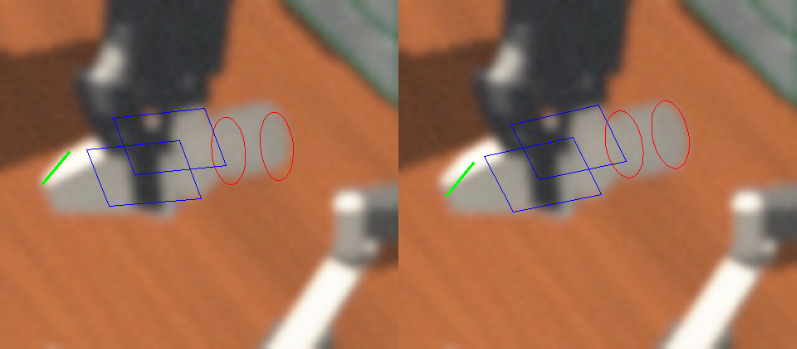

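Run:
```python
from h import *
st=telemetry.get_state();Rm=R.from_rotvec(st["orientation"]).as_matrix();tp=st["tool_pos"]
L=np.array([.6952,-.1693,.2815]);T,H=.425,.085
ex=np.array([np.cos(T)*np.cos(H),np.cos(T)*np.sin(H),np.sin(T)])
o=L-.18*ex; t=o-[0,0,.002]; print(t, Rm.T@(t-tp), 'staged',Rm.T@(t-[.05,0,0]-tp))
yaw=np.degrees(np.arctan2(-Rm[1,0],-Rm[0,0]));print(yaw,'spin',-(H-np.radians(yaw)),st['joint_pos'])
```

```text
[ 0.53180507 -0.18322211  0.20528226] [-0.25454509 -0.24606814 -0.03091093] staged [-0.2211971  -0.28332276 -0.03084138]
-48.16714053195467 spin -0.925675193553422 [-0.71517168  0.33237276  0.4462942   1.64532122 -0.15160614  1.19982266
  0.49525818]
```

Call:
arm_command([
  {"offset":[-0.03,-0.04,-0.03],"spin":-0.1,"fingers":0.1},
  {"offset":[-0.055,-0.07,-0.031],"spin":-0.2,"fingers":0.1},
  {"offset":[-0.08,-0.1,-0.031],"spin":-0.32,"fingers":0.1},
  {"offset":[-0.105,-0.135,-0.031],"spin":-0.44,"fingers":0.1},
  {"offset":[-0.13,-0.17,-0.031],"spin":-0.56,"fingers":0.1},
  {"offset":[-0.16,-0.2,-0.031],"spin":-0.68,"fingers":0.1},
  {"offset":[-0.185,-0.235,-0.031],"spin":-0.8,"fingers":0.1},
  {"offset":[-0.205,-0.263,-0.031],"spin":-0.9,"fingers":0.1},
  {"offset":[-0.221,-0.283,-0.031],"spin":-0.926,"fingers":0.1},
  {"offset":[-0.221,-0.283,-0.031],"spin":-0.926,"fingers":0.1},
  {"offset":[-0.221,-0.283,-0.031],"spin":-0.926,"fingers":0.1},
  {"offset":[-0.221,-0.283,-0.031],"spin":-0.926,"fingers":0.1},
  {"offset":[-0.221,-0.283,-0.031],"spin":-0.926,"fingers":0.1},
  {"offset":[-0.221,-0.283,-0.031],"spin":-0.926,"fingers":0.1},
])

```text
time: 13.7
tool_pos: [0.4826, -0.1817, 0.206]
orientation: [0.137, -3.138, -0.0]
contact_force: [-0.2, -0.2, -5.0]
finger_gap: 0.337
```

Run:
```python
from ov import *
st=telemetry.get_state();Rm=R.from_rotvec(st["orientation"]).as_matrix();tp=st["tool_pos"]
print(st['time'],tp,Rm.round(3),st['contact_force'],st['finger_gap'],st['joint_pos'])
print(Rm.T@(np.array([.5318,-.1832,.2053])-tp))
print(proj('side',tp),proj('top',tp))
grab('side','k9');grab('top','j9')
```

```text
13.7 [ 0.48263904 -0.18172292  0.20599723] [[-0.996 -0.087 -0.001]
 [-0.087  0.996  0.   ]
 [ 0.001  0.    -1.   ]] [-0.17618918 -0.16149503 -4.98665857] 0.3368774637211769 [-0.20671806  0.18651173  0.57685102  1.75274813 -0.10734129  1.23435039
  2.05553063]
[-0.0488473  -0.005741    0.00067066]
[[341.47632606 301.78704806]] [[402.28578308 271.27544841]]
```

View pics/k9.png

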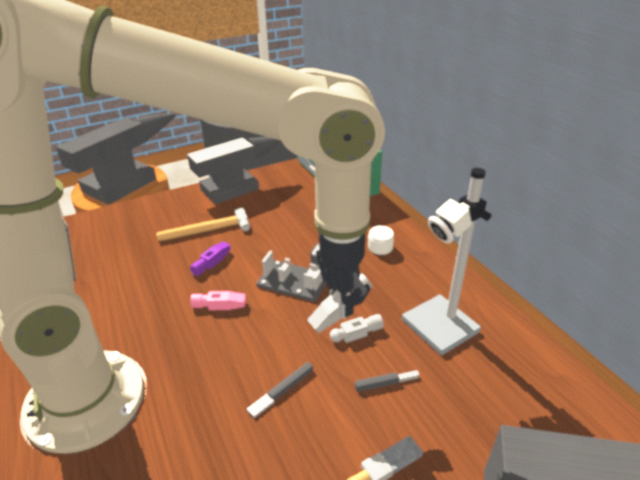

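View pics/j9.png

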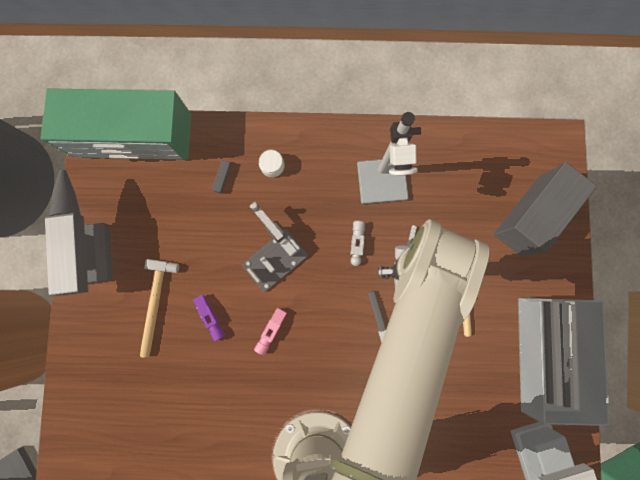

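Run:
```python
from ov import *
im=cv2.imread('pics/k9_full.png')[260:345,295:385]; cv2.imwrite('pics/k9.png',cv2.resize(im,None,fx=8,fy=8,interpolation=cv2.INTER_CUBIC))
ims=[cv2.imread('pics/k9.png')]+[overlay('k9','side',T,[295,260],None,8) for T in(22,)]
cv2.imwrite('pics/k9o.png',cv2.resize(np.hstack(ims),None,fx=.55,fy=.55))
ims=[overlay('k9','side',T,[295,260],None,8) for T in(18,26)]
cv2.imwrite('pics/k9p.png',cv2.resize(np.hstack(ims),None,fx=.55,fy=.55))
```

```text
(no output)
```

View pics/k9o.png

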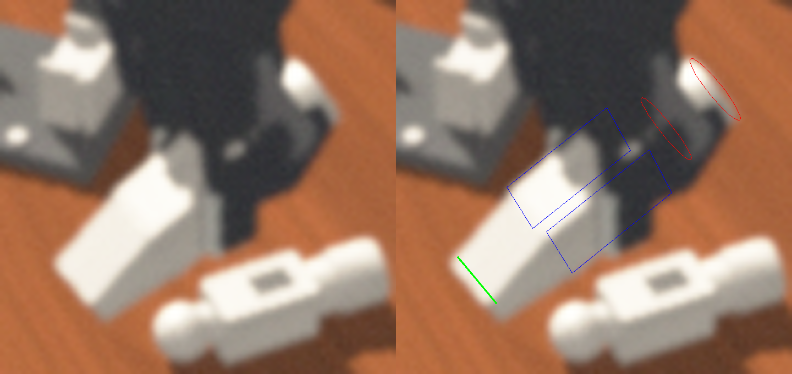

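View pics/k9p.png

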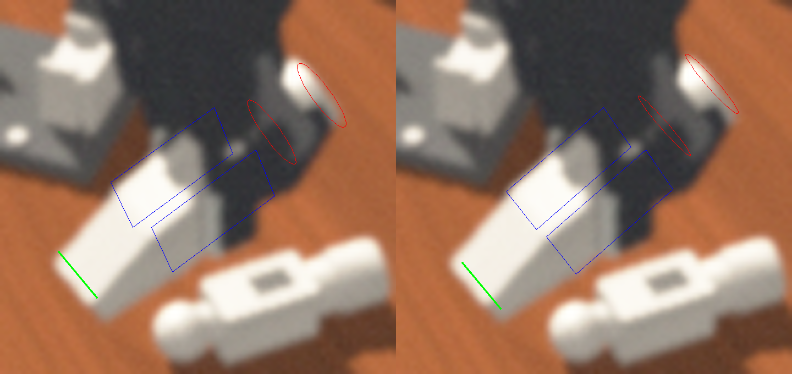

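Call:
arm_command([
  {"offset":[-0.015,-0.003,0],"spin":0,"fingers":0.1},
  {"offset":[-0.03,-0.005,0],"spin":0,"fingers":0.1},
  {"offset":[-0.043,-0.006,0],"spin":0,"fingers":0.1},
  {"offset":[-0.05,-0.006,0],"spin":0,"fingers":0.1},
  {"offset":[-0.05,-0.006,0],"spin":0,"fingers":0.1},
  {"offset":[-0.05,-0.006,0],"spin":0,"fingers":0.1},
  {"offset":[-0.05,-0.006,0],"spin":0,"fingers":0.1},
])

```text
time: 14.5
tool_pos: [0.5321, -0.1847, 0.2063]
orientation: [0.133, -3.138, -0.0]
contact_force: [0.1, -0.4, -5.7]
finger_gap: 0.338
```

Run:
```python
from ov import *
st=telemetry.get_state();Rm=R.from_rotvec(st["orientation"]).as_matrix();tp=st["tool_pos"]
print(st['time'],tp,Rm.round(3),st['contact_force'],st['finger_gap'],np.abs(st['qvel']).max())
c=proj('side',tp)[0].round().astype(int);x0,y0=c[0]-50,c[1]-50
grab('side','k10',(x0,y0,x0+100,y0+95),8); grab('top','j10')
cv2.imwrite('pics/k10o.png',cv2.resize(np.hstack([cv2.imread('pics/k10.png'),overlay('k10','side',24.5,[x0,y0],None,8,(-.002,0,0))]),None,fx=.5,fy=.5))
cv2.imwrite('pics/k10f.png',cv2.resize(cv2.imread('pics/k10_full.png')[150:350,280:500],None,fx=2.7,fy=2.7,interpolation=cv2.INTER_CUBIC))
```

```text
14.5 [ 0.5321271  -0.18471238  0.20630973] [[-0.996 -0.085 -0.   ]
 [-0.085  0.996  0.   ]
 [ 0.     0.    -1.   ]] [ 0.05325312 -0.40234016 -5.67920159] 0.3384535277176592 0.0028792131507096603
```

View pics/k10o.png

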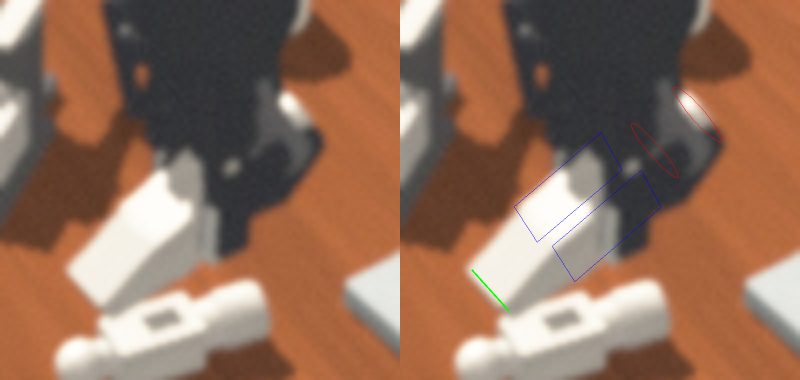

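View pics/k10f.png

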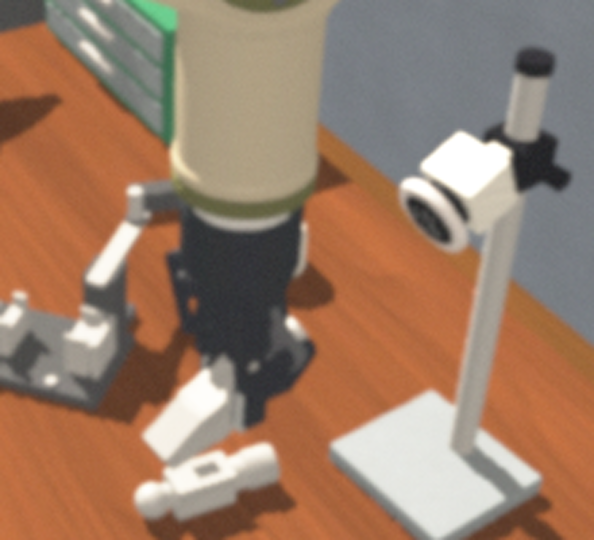

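View pics/j10.png

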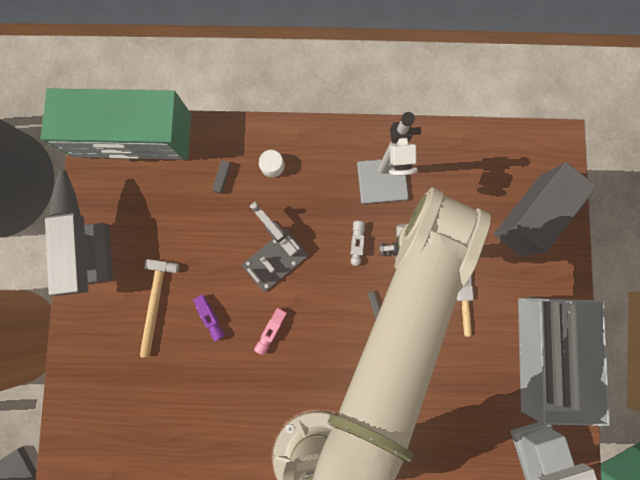

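Run:
```python
from h import *
st=telemetry.get_state();Rm=R.from_rotvec(st["orientation"]).as_matrix();tp=st["tool_pos"]
T=np.radians(24.5);hx=-np.cos(T)*Rm[:,0]-np.sin(T)*Rm[:,2]
face=tp-.002*Rm[:,2]+.058*hx
F=R.from_euler('ZY',[.085,-.425]).as_matrix();print(F.T@(face-[.6952,-.1693,.2815]),F.T@hx)
print(env.hand_in())
```

```text
[-0.1211935  -0.00149403  0.00107347] [ 9.99996387e-01 -3.18773921e-04  2.66906290e-03]
the job is handed in; nothing more can be done
None
```

The job is handed in at about 14.5 s of the 45 s allowed, with the head held still in front of the lens; no verdict was reported.

- **Keeper:** I gripped its post and pulled it out to the stop. The force rose to about 27 N with no further travel, and the last pictures still show it out.
- **Head:** I gripped it by the cheeks and lifted it straight out. The tool cannot tilt, so I tipped the head nose-up in the jaws by pressing its poll down on the jig's guide block. It took two pushes, because the first gave only about 19°. I then regripped at 90 N and carried it to the camera.
- **Last checks:**
  - The face is 121 mm from the glass and within 2 mm of the lens axis. These figures use my own fit of the lens position.
  - The head's tilt matches an overlay at 24.5° (read by eye) against a camera tilt of 24 to 27°, so the axis is square to a few degrees.
  - The joints are still, and the wrist reads only the head's weight.
  - I saw no other loose thing out of place in the pictures, though the arm hid the brush and chisel partly in the last top view and I did not measure any of them.
- **Disagreement:** The two estimates of the camera differed slightly: the ring fit gave 24° tilt and 4° heading, the camera box edges 25 to 27° tilt and 4 to 10° heading, and the stand base about 5° heading. I used 24.4° tilt and 4.9° heading. The head also sat about 2 mm towards its peen in the jaws, which I allowed for in the checks.

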